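Load the perch jig and hold its spring arm at the stop

TASK

We are gluing birdhouse perches: put the thick and the thin upright dowel into the bores of the jig's block, each in the bore that fits it, and let each go all the way down. Then swing the jig's spring-loaded arm, the one with the grip post, over the tops of the two dowels until it meets its stop, and finish while still holding it there with the gripper: the spring throws it back if you let go. Leave the other things on the table where they are.

Things in the scene. Friction and masses are not known exactly. Their poses are not given: they have to be found in the camera images.
- jig: the fixed jig: plywood board 130 x 230 x 10 mm with a wooden block (56 x 110 mm, top 45 mm above the table) with two bores, a dark round pivot body and a steel stop pin 87 mm tall. Origin on the table under the thick bore; its y axis runs along the row from the thin bore through the thick bore to the pivot, x across the row, z up
- bore_thick (a point): where the centre of the thick dowel lies when it is fully down: 44.5 mm above the table, on the axis of the wider, 24.5 mm bore (at the jig's x = 0, y = 0). The bore is upright, open at the block's top (45 mm above the table) and 28 mm deep
- bore_thin (a point): the same point for the thin dowel, in the narrower, 18.5 mm bore (at the jig's x = 0, y = -47 mm); same height and depth
- pivot (a point): on the arm's upright hinge axis (the jig's x = 0, y = +85 mm), half-way up the arm. The arm is a wooden bar 24 mm wide, 10 mm thick, 77 to 87 mm above the table: it passes about 5 mm over fully seated dowels (tops at 72 mm) but is blocked by one standing higher
- keeper (a joint): angle of the spring arm (rad) about the upright axis through pivot: 0 at rest, where the arm stands clear of the bores on the jig's -x side; grows counter-clockwise seen from above to 1.15 at the stop, where the arm points along the jig's -y, right over both bores. A spring always drives it back to 0: at the grip post about 2 N at the start, 6 N at the stop
- post (a point): centre of the round upright grip post near the arm's free end, 170 mm from the hinge axis: 22 mm thick, standing 45 mm tall on the arm, from 87 to 132 mm above the table (this point is half-way up, 109.5 mm above the table). It moves on a circle about pivot
- thick_mid (a point): centre (half-way up) of the loose thick round dowel, light wood, 22 mm thick and 55 mm long, standing upright on the table to the robot's right; z axis along the dowel
- thin_mid (a point): centre (half-way up) of the loose thin round dowel, light wood, 16 mm thick and 55 mm long, standing upright on the table to the robot's right; z axis along the dowel
- wood_slice: bystander: loose wood slice with bark rim, 60 mm across, 20 mm high; origin at the centre of its underside
- small_slice: bystander: small loose wood slice, 28 mm across, 16 mm high, between the dowels; origin at the centre of its underside
- plate: bystander: loose white plate, 124 mm across, with two egg shells stuck on it, 28 mm high in all; origin at the centre of its underside
- glue_gun: bystander: green glue gun lying on its side, about 100 x 210 x 40 mm; origin under its barrel
- bark: bystander: loose piece of bark 70 x 50 x 20 mm; origin at the centre of its underside
- mug: bystander: white mug, 76 mm across, 85 mm high; origin at the centre of its underside
- brush: bystander: paint brush lying on the table; origin on its underside
Not all that is in view belongs to the job. What is shaped like the part that bears thick_mid but purple or yellow is not meant.

How it is judged:
By the outcome, as a careful person would: the job done as asked, in the order asked, and still so for the second after the job is handed in, while the arm keeps its last pose, push and grip.
It also fails if it takes over 72 s, if anything falls off the work surface, if the arm or the gripper's body presses on something with over 40 N, if the wrist force passes 120 N, or if a joint passes its speed limit or range.

ROBOT

A 6-joint arm with a two-finger parallel gripper is mounted at the origin on the work surface. World frame = base frame: x ahead of the robot, y to its left, z up, the work surface at z = 0. Lengths are in m, angles in rad, forces in N, time in s.
With the tool pointing down it reaches from about 0.3 to 0.95 m from the base axis. Payload 3.1 kg.
Tool frame: the origin (TCP) lies midway between the tips of the shut fingers; the grasp point (between the pads) lies 19 mm behind it; z points along the fingers, x is the direction in which the jaws open and shut, and the axes are right-handed (so a half turn about z gives the same grasp; the last joint's range is limited). The gripper opens to 85 mm and grips with 20 to 120 N. Pads are 22 mm wide; open, the fingers measure 114 mm over their backs; the gripper's body (76 mm by 85 mm) begins 54 mm behind the grasp point. The pads swing forward as they close: fully open they stand 13 mm farther back than shut.
Start: joints at [1.271, 0.308, 1.634, -0, 1.2, -0.07], TCP at [0.142, 0.609, 0.231] pointing down, gripper open.
Joint ranges: [-3.06, 3.06], [-0.79, 1.96], [0.05, 2.63], [-1.19, 4.34], [0.05, 2.64], [-2.94, 2.94]. Speed limits (rad/s): [2.79, 2.79, 3.14, 3.14, 3.14, 3.14].

INTERFACE

Orientations are given as a unit quaternion [w, x, y, z].
In Python, from cell import arm gives the robot as it stands.
- The arm moves only by the shell command python3 -m crank 'ROWS' [FORCE]. ROWS is JSON, a list of rows, each a list of 7 numbers: the shift along the tool's x, y, z in mm, then the turn, a rotation vector about the tool's x, y, z in degrees, then the opening, from 0 (shut) to 1 (fully open). A call has 1 to 12 rows; each row shifts and turns the commanded pose from where the row before left it, along the tool's axes as they then stand; what a row does not reach is not made up. A row lasts 1/8 s, in which the tool goes at most 62.5 mm and 10.7 degrees, less where a joint would pass 70% of its speed; a pose out of reach is approached as far as the arm can. A call is refused whole if a number of a shift passes 62.5 or a number of a turn 10.7, either way. A call with a gripper value outside its range is refused whole. The fingers move at their own pace and stop on an object; FORCE is the grip in N (left out, the last holds). Time passes only in rows, so rows that do not move let the fingers close. It gives the time, the measured TCP pose, the force and the opening at its end, in the units of the state.
- arm.sense(): the state, without advancing time (a new reading comes with each control period).
- arm.capture(name): name is "scene" or "top"; returns (picture, depth): 420x560x3 uint8, blue, green, red; 420x560 float32, m along the optical axis (not along the pixel's ray), 0 where there is no reading.
- arm.calibration(name): a dict with "intrinsics" (3x3 intrinsics, pixels), "R" (3x3) and "t" (3): a world point X has camera coordinates R X + t. Camera axes: x right, y down, z forward; pixel columns grow to the right and rows downward; lengths in m; the calibration is good to about 2 mm. A picture is of the moment at which its call begins. calibration takes no time and is no camera call.
- arm.finish_job(): hands the job in, once; it reports no verdict.
Trained networks look in the newest picture that a camera, given by its name, has taken for a name from the list of things; names that differ only in an ending like _2 or _b are one class to them, and where a whole thing is asked for, a point or a joint stands for the part that bears it (a point fixed in the world has none). Each returns a list of dicts, best first, with "p" (0 to 1); they miss things now and then, are a little off and sometimes report something else, mostly with a low value. They report only what shows in the picture. A call takes as long as a camera call. They do not tell look-alikes from the thing itself.
- arm.outline_of(query, camera): "mask" (420x560 bool, what is visible of it) and "location" ([column, row] in pixels, amid what is visible of it).
The state is a dict: "clock": time; "joints": joint angles; "qvel": joint speeds; "joint_efforts": joint torques, N m; "ee_pos": TCP position; "eef_rot": TCP orientation; "wrist_force": force on the tool from outside, world axes, zero at the start; "moment": the same for the moment, N m; "grip_width": finger opening in m.
Only numpy, scipy, OpenCV 4.12 (cv2) and the standard library are available. Lean on these libraries where they do the work, as an engineer would, in place of code of your own. Each camera call takes 0.05 s, during which the arm holds its last target. There are 200 camera calls.

## Working session

There is one attempt and no reset: what is moved stays moved. The work goes in short steps, Python scripts to look and compute and a shell command to move; the robot and the scene stay as the last step left them, time stands still between calls to the robot, and variables do not carry over. Pictures are saved under pics/ and viewed, about 8 in all and at most 12, crops included, and the job is handed in when it is done.

```bash
mkdir -p pics; ls
python3 - <<'E'
from cell import arm
import cv2,numpy as np
s=arm.sense();print({k:np.round(v,3).tolist() for k,v in s.items()})
for n in("scene","top"):
    p,d=arm.capture(n);cv2.imwrite(f"pics/{n}0.png",p);np.save(f"{n}_d.npy",d)
    c=arm.calibration(n);print(n,np.round(c["intrinsics"],1).tolist(),np.round(c["R"],3).tolist(),np.round(c["t"],3).tolist())
a=cv2.imread("pics/scene0.png");b=cv2.imread("pics/top0.png")
E
```

```text
pics
{'clock': 0.0, 'joints': [1.271, 0.309, 1.635, 0.0, 1.2, -0.07], 'qvel': [0.0, 0.0, -0.0, 0.001, 0.001, 0.0], 'joint_efforts': [-0.0, -41.525, -27.667, -0.0, 0.01, -0.0], 'ee_pos': [0.142, 0.608, 0.23], 'eef_rot': [0.001, 0.784, 0.621, -0.001], 'wrist_force': [-0.692, -0.391, -0.046], 'moment': [0.018, -0.076, -0.02], 'grip_width': 0.086}
scene [[391.7, 0.0, 276.8], [0.0, 391.7, 205.2], [0.0, 0.0, 1.0]] [[0.54, 0.841, -0.021], [0.573, -0.385, -0.724], [-0.617, 0.379, -0.69]] [-0.286, -0.241, 1.357]
top [[453.2, 0.0, 276.7], [0.0, 453.2, 206.3], [0.0, 0.0, 1.0]] [[-0.022, -1.0, 0.004], [-0.986, 0.021, -0.164], [0.164, -0.008, -0.986]] [-0.017, 0.566, 1.119]
```

View pics/scene0.png

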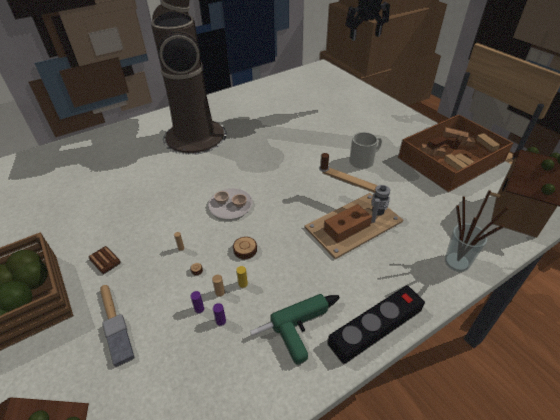

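View pics/top0.png

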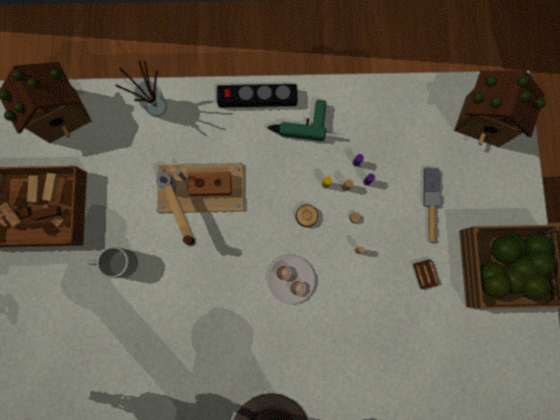

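The scene camera shows thick/yellow/purple dowels near (218,286), the thin one at (179,241), and the jig at (355,222). In the top view the jig is at (200,188) with the pivot at (165,178) and the post at (188,240). The thick dowel is at (348,185) with yellow and purple neighbours, and the thin one is at (360,250).

```bash
cat > h.py <<'E'
from cell import arm
import cv2,numpy as np
def pts(n,d):
    c=arm.calibration(n);K=np.array(c["intrinsics"]);R=np.array(c["R"]);t=np.array(c["t"])
    v,u=np.mgrid[:420,:560]; ray=np.stack([(u-K[0,2])/K[0,0],(v-K[1,2])/K[1,1],np.ones(u.shape)],-1)
    return (ray*d[...,None]-t)@R
def plane(n,uv,z):
    c=arm.calibration(n);K=np.array(c["intrinsics"]);R=np.array(c["R"]);t=np.array(c["t"])
    uv=np.atleast_2d(uv).astype(float)
    r=np.c_[(uv-K[:2,2])/K[0,0],np.ones(len(uv))]@R; o=-t@R
    return o+r*((z-o[2])/r[:,2])[:,None]
def proj(n,X):
    c=arm.calibration(n);q=np.atleast_2d(X)@np.array(c["R"]).T+c["t"];q=q@np.array(c["intrinsics"]).T
    return q[:,:2]/q[:,2:]
def tool():
    s=arm.sense();print("t",round(s["clock"],2),"tcp",np.round(s["ee_pos"],4),"q",np.round(s["eef_rot"],3),"F",np.round(s["wrist_force"],1),"w",round(s["grip_width"],4))
    return s
E
python3 - <<'E'
from h import *
for n in("top","scene"):
    img,d=arm.capture(n);P=pts(n,d)
    for q in("thick_mid","thin_mid","small_slice","post","wood_slice","jig"):
        for o in arm.outline_of(q,n)[:5]:
            m=o["mask"]&(d>0);X=P[m]
            if len(X)<5: continue
            zt=np.percentile(X[:,2],97);T=X[X[:,2]>zt-.006]
            print(n,q,round(o["p"],2),np.round(o["location"],1),m.sum(),"zmax",round(zt,4),"topc",np.round(T.mean(0),4),"bgr",np.round(img[m].mean(0)))
    # table height
    print("table z",np.median(P[(P[...,2]>-.02)&(P[...,2]<.02)][:,2]))
a=cv2.imread("pics/top0.png")
cv2.imwrite("pics/c1.png",np.hstack([cv2.resize(a[155:255,150:255],None,fx=4,fy=4,interpolation=3),cv2.resize(a[155:255,315:410],None,fx=4,fy=4,interpolation=3)]))
E
```

```text
top thick_mid 0.72 [290.  283.5] 1855 zmax 0.0277 topc [ 0.3777 -0.0583  0.0268] bgr [108. 116. 125.]
top thick_mid 0.51 [327.4 180.4] 92 zmax 0.057 topc [ 0.6303 -0.1608  0.0546] bgr [ 24. 101. 120.]
top thick_mid 0.49 [341.9 185.8] 98 zmax 0.0583 topc [ 0.6227 -0.2152  0.0556] bgr [56. 80. 99.]
top thick_mid 0.46 [365.9 176.9] 100 zmax 0.0573 topc [ 0.6352 -0.2726  0.055 ] bgr [76. 38. 63.]
top thin_mid 0.56 [356.7 248.4] 50 zmax 0.0584 topc [ 0.4514 -0.2383  0.0554] bgr [ 63.  90. 112.]
top thin_mid 0.36 [176.7 206.2] 790 zmax 0.1318 topc [0.4776 0.1847 0.131 ] bgr [ 66.  92. 113.]
top small_slice 0.44 [354.1 218.2] 92 zmax 0.0209 topc [ 0.5368 -0.2331  0.0178] bgr [ 61.  90. 115.]
top post 0.94 [172.3 208.4] 809 zmax 0.1319 topc [0.4775 0.1855 0.1311] bgr [ 67.  92. 113.]
top post 0.51 [358.4 249.7] 33 zmax 0.0576 topc [ 0.45   -0.2367  0.0549] bgr [ 55.  84. 107.]
top wood_slice 0.9 [306.4 216.7] 408 zmax 0.0248 topc [ 0.545  -0.1065  0.0215] bgr [ 60.  92. 119.]
top jig 0.63 [195.1 190.5] 4557 zmax 0.0913 topc [0.5588 0.2203 0.0937] bgr [ 55.  80. 104.]
table z -0.0001222288813
[... 338 characters left out ...]
 286.1] 218 zmax 0.0566 topc [ 0.624  -0.2155  0.0546] bgr [ 69.  89. 108.]
scene thin_mid 0.5 [179.2 240.4] 135 zmax 0.0567 topc [ 0.4527 -0.2381  0.0548] bgr [ 73.  91. 107.]
scene thin_mid 0.19 [230.3 204. ] 1037 zmax 0.0282 topc [ 0.3768 -0.0575  0.0264] bgr [115. 120. 129.]
scene small_slice 0.75 [360.  151.1] 896 zmax 0.085 topc [0.4323 0.376  0.083 ] bgr [79. 84. 84.]
scene post 0.81 [353.6 180.9] 686 zmax 0.13 topc [0.483  0.184  0.1303] bgr [ 70.  85. 101.]
scene wood_slice 0.63 [242.6 249.7] 392 zmax 0.0229 topc [ 0.55   -0.1065  0.0205] bgr [ 65.  89. 114.]
scene jig 0.85 [351.8 219.5] 4136 zmax 0.0951 topc [0.5332 0.2049 0.1062] bgr [ 66.  85. 105.]
table z 0.00010102458317499552
```

View pics/c1.png

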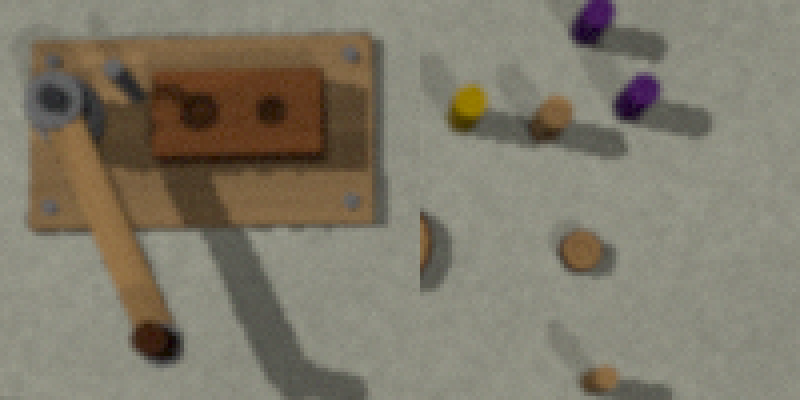

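Run:
```python
from h import *
for n in("top","scene"):
    img=None;ds=[]
    im=[]
    for i in range(4):
        a,d=arm.capture(n);im.append(a.astype(float));ds.append(d)
    img=np.mean(im,0);d=np.median(ds,0);P=pts(n,d);np.savez(n+".npz",img=img,d=d)
    for nm,c in(("thick",(.624,-.215)),("thin",(.452,-.238)),("yel",(.632,-.161)),("pur",(.636,-.2725))):
        m=(np.hypot(P[...,0]-c[0],P[...,1]-c[1])<.022)&(P[...,2]>.051)&(P[...,2]<.062)
        X=P[m]; (cx,cy),r=cv2.minEnclosingCircle(X[:,:2].astype(np.float32)*1000)
        print(n,nm,m.sum(),"mean",np.round(X.mean(0),4),"circ",round(cx,1),round(cy,1),"r",round(r,1))
    m=(abs(P[...,0]-.59)<.06)&(abs(P[...,1]-.14)<.09)&(abs(P[...,2]-.045)<.004)
    X=P[m][:,:2].astype(np.float32)*1000
    lab=cv2.connectedComponentsWithStats(m.astype(np.uint8)); k=1+np.argmax(lab[2][1:,4]); X=P[lab[1]==k][:,:2].astype(np.float32)*1000
    print("block",len(X),cv2.minAreaRect(X))
    # dark holes within block
    v,u=np.mgrid[:420,:560]; g=img.mean(-1)
    Q=plane(n,np.c_[u.ravel(),v.ravel()],.045).reshape(420,560,3)
    for nm,uv in(("B1",(199.5,182.5)),("B2",(217.75,182.5))):
        c=plane("top",uv,.045)[0]
        near=np.hypot(Q[...,0]-c[0],Q[...,1]-c[1])<.022
        bg=np.median(g[near]);w=np.clip(bg*.85-g,0,None)*near*(np.hypot(Q[...,0]-c[0],Q[...,1]-c[1])<.017)
        print(n,nm,"guess",np.round(c,4),"bore img",np.round((Q*w[...,None]).sum((0,1))/w.sum(),4),(w>0).sum())
        low=near&(P[...,2]<.037);print("  depth holes",low.sum(),np.round(Q[low].mean(0),4))
    # post top
    m=(P[...,2]>.125)&(P[...,2]<.14)&(abs(P[...,0]-.48)<.04)&(abs(P[...,1]-.185)<.04);X=P[m]
    (cx,cy),r=cv2.minEnclosingCircle(X[:,:2].astype(np.float32)*1000);print("post",m.sum(),np.round(X.mean(0),4),cx,cy,r)
    m=(P[...,2]>.05)&(P[...,2]<.13)&(np.hypot(P[...,0]-.62,P[...,1]-.24)<.07);X=P[m];print("pivot hist",np.histogram(X[:,2],bins=np.arange(.05,.131,.01))[0])
```

```text
top thick 54 mean [ 0.6227 -0.2156  0.055 ] circ 622.5 -216.0 r 10.5
top thin 33 mean [ 0.4512 -0.2383  0.0548] circ 451.2 -238.7 r 7.8
top yel 59 mean [ 0.6306 -0.1608  0.0546] circ 630.9 -160.9 r 11.2
top pur 58 mean [ 0.6359 -0.2728  0.0548] circ 636.4 -273.3 r 11.1
block 616 ((627.3016967773438, 146.8042449951172), (107.38148498535156, 45.38970184326172), 89.86479949951172)
top B1 guess [0.6333 0.17   0.045 ] bore img [0.6343 0.1714 0.045 ] 82
  depth holes 65 [0.6325 0.1687 0.045 ]
top B2 guess [0.6323 0.1226 0.045 ] bore img [0.6335 0.1237 0.045 ] 51
  depth holes 33 [0.6321 0.1226 0.045 ]
post 69 [0.4774 0.1854 0.1308] 477.42596435546875 185.95777893066406 10.720146179199219
pivot hist [ 20  40  10 425  46   0   0   0]
scene thick 73 mean [ 0.6243 -0.2155  0.0546] circ 623.1 -215.0 r 11.4
scene thin 31 mean [ 0.4527 -0.2384  0.0546] circ 452.5 -238.3 r 8.3
scene yel 70 mean [ 0.6323 -0.1604  0.0547] circ 631.7 -159.9 r 10.8
scene pur 83 mean [ 0.6373 -0.2726  0.0547] circ 636.6 -272.9 r 11.3
block 480 ((627.4779663085938, 147.153564453125), (45.074005126953125, 110.05699157714844), 0.4619233012199402)
scene B1 guess [0.6333 0.17   0.045 ] bore img [0.6353 0.1723 0.045 ] 60
  depth holes 37 [0.6365 0.1673 0.045 ]
scene B2 guess [0.6323 0.1226 0.045 ] bore img [0.6345 0.1254 0.045 ] 39
  depth holes 21 [0.6371 0.1204 0.045 ]
post 44 [0.4804 0.1851 0.1306] 478.20654296875 186.50633239746094 10.954757690429688
pivot hist [ 49  73  66 342  31   0   0   0]
```

```bash
python3 -m crank '[[0,0,0,0,0,9.6,1],[0,0,0,0,0,9.6,1],[0,0,0,0,0,9.6,1],[0,0,0,0,0,9.6,1],[0,0,0,0,0,9.6,1],[0,0,0,0,0,9.6,1],[0,0,0,0,0,9.6,1],[0,0,0,0,0,9.6,0.5],[30,51.5,0,0,0,0,0.5],[30,51.5,0,0,0,0,0.5],[30,51.5,0,0,0,0,0.5],[30,51.5,0,0,0,0,0.5]]' 40
python3 -m crank '[[30,51.5,0,0,0,0,0.5],[30,51.5,0,0,0,0,0.5],[30,51.5,0,0,0,0,0.5],[30,51.5,0,0,0,0,0.5],[30,51.5,0,0,0,0,0.5],[30,51.5,0,0,0,0,0.5],[30,51.5,0,0,0,0,0.5],[30,51.5,0,0,0,0,0.5],[30,51.5,0,0,0,0,0.5],[30,51.5,0,0,0,0,0.5],[30,51.5,0,0,0,0,0.5],[0,0,0,0,0,0,0.5]]'
```

```text
clock: 2.7
ee_pos: [0.2633, 0.4011, 0.2315]
eef_rot: [-0.0, 1.0, 0.001, 0.0]
wrist_force: [1.1, -0.4, 0.4]
grip_width: 0.0428
clock: 4.2
ee_pos: [0.5944, -0.1676, 0.231]
eef_rot: [0.001, 1.0, -0.002, 0.001]
wrist_force: [-0.5, -0.2, -0.1]
grip_width: 0.0423
```

```bash
python3 -m crank '[[28.5,48,0,0,0,0,0.5],[0,0,45,0,0,0,0.5],[0,0,45,0,0,0,0.5],[0,0,30,0,0,0,0.5],[0,0,20,0,0,0,0.5],[0,0,20,0,0,0,0.5],[0,0,20,0,0,0,0.5],[0,0,18,0,0,0,0.5],[0,0,0,0,0,0,0.5]]'
python3 - <<'E'
from h import *
tool()
a,_=arm.capture("scene");cv2.imwrite("pics/g1.png",cv2.resize(a[220:350,130:310],None,fx=3,fy=3,interpolation=3))
E
```

```text
clock: 5.32
ee_pos: [0.6198, -0.2111, 0.0312]
eef_rot: [-0.001, 1.0, 0.0, -0.002]
wrist_force: [-0.9, 0.7, -0.8]
grip_width: 0.0429
t 5.33 tcp [ 0.6198 -0.2111  0.0312] q [-0.001  1.     0.    -0.002] F [-0.9  0.7 -0.8] w 0.0429
```

View pics/g1.png

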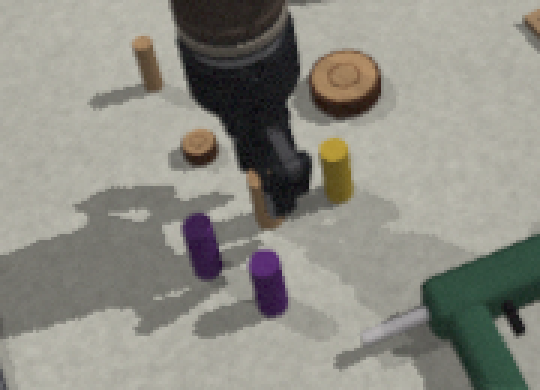

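The scene crop shows the jaws around the light-wood dowel (265,200), clear of yellow and both purples. The TCP is about 4 mm short in y, so I'll correct that and grip.

```bash
python3 -m crank '[[3,4.4,-1,0,0,0,0.5],[0,0,0,0,0,0,0.5],[0,0,0,0,0,0,0.1],[0,0,0,0,0,0,0.1],[0,0,0,0,0,0,0.1],[0,0,0,0,0,0,0.1],[0,0,0,0,0,0,0.1]]' 40
python3 -m crank '[[0,0,-20,0,0,0,0.1],[0,0,-40,0,0,0,0.1],[0,0,-50,0,0,0,0.1],[0,0,0,0,0,0,0.1]]'
```

```text
clock: 6.25
ee_pos: [0.6248, -0.2163, 0.035]
eef_rot: [0.0, 1.0, 0.0, 0.0]
wrist_force: [-0.9, 0.7, 5.9]
grip_width: 0.0208
clock: 6.75
ee_pos: [0.6284, -0.2175, 0.151]
eef_rot: [0.002, 1.0, 0.0, 0.005]
wrist_force: [0.5, -0.0, -0.1]
grip_width: 0.0205
```

Run:
```python
from h import *
for i in range(4): arm.capture("top");tool()
```

```text
t 6.8 tcp [ 0.6264 -0.2168  0.148 ] q [0.001 1.    0.    0.003] F [-0.3 -1.  -0.4] w 0.0209
t 6.85 tcp [ 0.6247 -0.2161  0.1456] q [0.    1.    0.    0.001] F [ 0.3 -0.3 -0.9] w 0.0207
t 6.9 tcp [ 0.6236 -0.2156  0.1439] q [-0.     1.     0.    -0.001] F [ 0.1  0.  -0.9] w 0.0206
t 6.95 tcp [ 0.6231 -0.2154  0.1429] q [-0.001  1.     0.    -0.001] F [-1.  -0.3 -0.6] w 0.0206
```

```bash
python3 -m crank '[[1,-30,0,0,0,0,0.1],[1.4,-50,0,0,0,0,0.1],[1.4,-50,0,0,0,0,0.1],[1.4,-50,0,0,0,0,0.1],[1.4,-50,0,0,0,0,0.1],[1.4,-50,0,0,0,0,0.1],[1.4,-50,0,0,0,0,0.1],[1,-35,0,0,0,0,0.1],[0.3,-20,0,0,0,0,0.1],[0,0,30,0,0,0,0.1],[0,0,0,0,0,0,0.1],[0,0,0,0,0,0,0.1]]'
python3 - <<'E'
from h import *
for i in range(3):
    a,d=arm.capture("scene")
tool()
P=pts("scene",d)
s=arm.sense()["ee_pos"]
cv2.imwrite("pics/h1.png",cv2.resize(a[150:270,290:430],None,fx=5,fy=5,interpolation=3))
for z in(0.03,0,-.03): print(z,proj("scene",np.array(s)+[0,0,z]))
E
```

```text
clock: 8.45
ee_pos: [0.6347, 0.1681, 0.114]
eef_rot: [0.0, 1.0, -0.0, -0.001]
wrist_force: [1.0, -0.0, 0.4]
grip_width: 0.0208
t 8.6 tcp [0.6358 0.1685 0.1155] q [-0.     1.    -0.     0.001] F [ 0.4 -0.2 -0.6] w 0.0203
0.03 [[359.55818845 185.55602371]]
0 [[358.01243446 194.94324492]]
-0.03 [[356.53266444 203.9297516 ]]
```

View pics/h1.png

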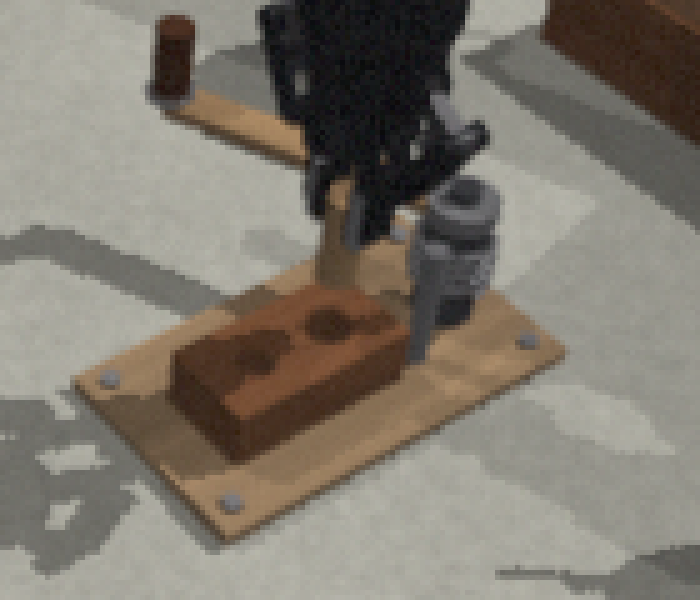

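Run:
```python
from h import *
print("axis at z.045:",proj("scene",[.6358,.1685,.045]),"z=.087",proj("scene",[.6358,.1685,.087]))
print("bore(crop)->",plane("scene",(355.4,214.8),.045), plane("scene",(341.7,221.4),.045))
for n in("top","scene"):
    D=np.load(n+".npz");img,d=D["img"],D["d"];P=pts(n,d)
    # block edges: red-ish colour map in z=.045 plane resampled, before moving
    xs=np.arange(.59,.68,.0005);ys=np.arange(.07,.22,.0005)
    X,Y=np.meshgrid(xs,ys,indexing="ij");uv=proj(n,np.c_[X.ravel(),Y.ravel(),np.full(X.size,.045)]).astype(np.float32).reshape(X.shape+(2,))
    o=cv2.remap(img.astype(np.float32),uv[...,0],uv[...,1],cv2.INTER_CUBIC)
    cv2.imwrite(f"pics/rect_{n}.png",cv2.resize(np.clip(o*1.6,0,255).astype(np.uint8),None,fx=1.3,fy=2))
    m=(np.hypot(P[...,0]-.63,P[...,1]-.255)<.03)&(P[...,2]>.088)&(P[...,2]<.105);Q=P[m]
    (cx,cy),r=cv2.minEnclosingCircle(Q[:,:2].astype(np.float32)*1000);print(n,"hub",m.sum(),np.round(Q.mean(0),4),cx,cy,r)
a=cv2.imread("pics/rect_top.png");b=cv2.imread("pics/rect_scene.png");cv2.imwrite("pics/rect.png",np.vstack([a,b])[:600]);print(a.shape)
```

```text
axis at z.045: [[354.64469629 215.45963707]] z=.087 [[356.61784559 203.47881091]]
bore(crop)-> [[0.63506009 0.17165523 0.045     ]] [[0.63380458 0.12779949 0.045     ]]
top hub 120 [0.6324 0.2537 0.0908] 626.7553100585938 252.67703247070312 24.156105041503906
scene hub 103 [0.6354 0.2538 0.0904] 633.9675903320312 255.91006469726562 18.747671127319336
(362, 390, 3)
```

```bash
python3 -c "
import cv2,numpy as np
a=cv2.imread('pics/rect_top.png');b=cv2.imread('pics/rect_scene.png')
f=lambda i:cv2.resize(i,(600,360)); 
o=np.vstack([cv2.resize(a,(480,288)),cv2.resize(b,(480,288))]);cv2.imwrite('pics/rect.png',o)"
```

```text
(no output)
```

View pics/rect.png

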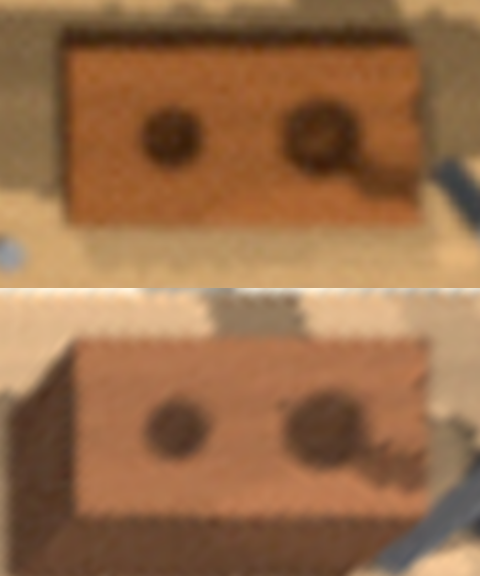

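In the rectified views (top: thick bore at (321,135); scene: (324,430)), both cameras average to thick bore ≈ (0.6333, 0.1708) and thin ≈ (0.6334, 0.1243), with jig yaw ≈ 0.

```bash
python3 -m crank '[[0,0,0,0,0,0,0.1],[0,0,0,0,0,0,0.1]]'; python3 -c "
from h import *
tool()"
```

```text
clock: 8.85
ee_pos: [0.6352, 0.1688, 0.1149]
eef_rot: [-0.0, 1.0, 0.0, 0.0]
wrist_force: [0.4, 0.5, 0.7]
grip_width: 0.0205
t 8.85 tcp [0.6352 0.1688 0.1149] q [-0.  1.  0.  0.] F [0.4 0.5 0.7] w 0.0205
```

```bash
python3 -m crank '[[-1.9,-2,10,0,0,0,0.1],[0,0,20,0,0,0,0.1],[0,0,3,0,0,0,0.1],[0,0,0,0,0,0,0.1],[0,0,2,0,0,0,0.1],[0,0,2,0,0,0,0.1],[0,0,2,0,0,0,0.1],[0,0,2,0,0,0,0.1],[0,0,0,0,0,0,0.1]]'
```

```text
clock: 9.98
ee_pos: [0.633, 0.1709, 0.0731]
eef_rot: [0.0, 1.0, 0.0, 0.0]
wrist_force: [0.9, 0.1, -0.8]
grip_width: 0.0206
```

```bash
python3 -m crank '[[0,0,4,0,0,0,0.1],[0,0,4,0,0,0,0.1],[0,0,4,0,0,0,0.1],[0,0,3,0,0,0,0.1],[0,0,0,0,0,0,0.1],[0,0,0,0,0,0,0.1]]'
python3 -m crank '[[0,0,2,0,0,0,0.1],[0,0,2,0,0,0,0.1],[0,0,0,0,0,0,0.1],[0,0,0,0,0,0,0.1]]'
```

```text
clock: 10.72
ee_pos: [0.6329, 0.1709, 0.0581]
eef_rot: [0.0, 1.0, 0.0, -0.0]
wrist_force: [0.6, -1.1, 0.4]
grip_width: 0.0205
clock: 11.22
ee_pos: [0.633, 0.171, 0.0542]
eef_rot: [-0.0, 1.0, 0.0, 0.0]
wrist_force: [0.9, -0.5, -0.7]
grip_width: 0.0205
```

```bash
python3 -m crank '[[0,0,1.5,0,0,0,0.1],[0,0,1,0,0,0,0.1],[0,0,0,0,0,0,0.1],[0,0,0,0,0,0,0.1]]'
python3 -m crank '[[0,0,0,0,0,0,0.5],[0,0,0,0,0,0,0.5],[0,0,0,0,0,0,0.5],[0,0,-15,0,0,0,0.5],[0,0,-50,0,0,0,0.5],[0,0,-40,0,0,0,0.5],[0,0,0,0,0,0,0.5]]'
python3 - <<'E'
from h import *
tool()
for n in("scene","top"):
    a,d=arm.capture(n);P=pts(n,d)
    m=(np.hypot(P[...,0]-.634,P[...,1]-.171)<.02)&(P[...,2]>.055)&(P[...,2]<.09);X=P[m]
    if len(X): z=np.percentile(X[:,2],90);print(n,m.sum(),z,X[X[:,2]>z-.004].mean(0))
E
```

```text
clock: 11.72
ee_pos: [0.6331, 0.171, 0.0521]
eef_rot: [-0.0, 1.0, 0.0, 0.0]
wrist_force: [0.6, -1.5, 2.9]
grip_width: 0.0208
clock: 12.6
ee_pos: [0.637, 0.1718, 0.1633]
eef_rot: [-0.001, 1.0, 0.0, 0.006]
wrist_force: [1.0, 0.5, -0.4]
grip_width: 0.0427
t 12.6 tcp [0.637  0.1718 0.1633] q [-0.001  1.     0.     0.006] F [ 1.   0.5 -0.4] w 0.0427
scene 82 0.0731669728644765 [0.63354767 0.17110865 0.07159585]
top 23 0.07314938630025225 [0.63350573 0.1638679  0.07185242]
```

Thick dowel is seated (top at 72 mm). Now the thin one.

```bash
python3 -m crank '[[-12,27,0,0,0,0,0.45],[-20,45,0,0,0,0,0.45],[-20,45,0,0,0,0,0.45],[-20,45,0,0,0,0,0.45],[-20,45,0,0,0,0,0.45],[-20,45,0,0,0,0,0.45],[-20,45,0,0,0,0,0.45],[-20,45,0,0,0,0,0.45],[-19,44,0,0,0,0,0.45],[-10,23,40,0,0,0,0.45],[0,0,0,0,0,0,0.45],[0,0,0,0,0,0,0.45]]'
python3 -m crank '[[0,0,0,0,0,0,0.45]]'
```

```text
clock: 14.2
ee_pos: [0.4517, -0.2373, 0.1161]
eef_rot: [-0.001, 1.0, 0.0, -0.001]
wrist_force: [1.0, 0.1, 0.1]
grip_width: 0.0383
clock: 14.32
ee_pos: [0.4533, -0.2376, 0.1176]
eef_rot: [0.0, 1.0, 0.001, 0.001]
wrist_force: [0.2, -0.0, -0.7]
grip_width: 0.0386
```

Aim for TCP (0.4520, −0.2384, 0.033).

```bash
python3 -m crank '[[-0.5,1,20,0,0,0,0.45],[0,0,30,0,0,0,0.45],[0,0,20,0,0,0,0.45],[0,0,13,0,0,0,0.45],[0,0,0,0,0,0,0.45],[0,0,0,0,0,0,0.45],[0,0,0,0,0,0,0.05],[0,0,0,0,0,0,0.05],[0,0,0,0,0,0,0.05],[0,0,0,0,0,0,0.05],[0,0,0,0,0,0,0.05]]'
python3 -m crank '[[0,0,-10,0,0,0,0.05],[0,0,-30,0,0,0,0.05],[0,0,-50,0,0,0,0.05],[0,0,-20,0,0,0,0.05],[0,0,0,0,0,0,0.05],[0,0,0,0,0,0,0.05],[0,0,0,0,0,0,0.05]]'
```

```text
clock: 15.7
ee_pos: [0.4525, -0.2397, 0.0347]
eef_rot: [0.0, 1.0, 0.0, 0.001]
wrist_force: [0.0, -0.1, 5.8]
grip_width: 0.0144
clock: 16.58
ee_pos: [0.4505, -0.2384, 0.1421]
eef_rot: [-0.001, 1.0, 0.0, -0.001]
wrist_force: [-0.3, 0.0, 0.3]
grip_width: 0.014
```

```bash
python3 -m crank '[[12,-24,0,0,0,0,0.05],[22,-44,0,0,0,0,0.05],[22,-44,0,0,0,0,0.05],[22,-44,0,0,0,0,0.05],[22,-44,0,0,0,0,0.05],[22,-44,0,0,0,0,0.05],[22,-44,0,0,0,0,0.05],[22,-44,0,0,0,0,0.05],[14.5,-30,20,0,0,0,0.05],[0,0,0,0,0,0,0.05],[0,0,0,0,0,0,0.05],[0,0,0,0,0,0,0.05]]'
python3 -m crank '[[0,0,0,0,0,0,0.05],[0,0,0,0,0,0,0.05]]'
python3 - <<'E'
from h import *
tool();a,d=arm.capture("scene");s=arm.sense()["ee_pos"];P=pts("scene",d)
m=(np.hypot(P[...,0]-s[0],P[...,1]-s[1])<.02)&(P[...,2]>s[2]-.036)&(P[...,2]<s[2]-.002)
hsv=cv2.cvtColor(a,cv2.COLOR_BGR2HSV);m&=hsv[...,1]>60
v,u=np.where(m);print(m.sum(),"zmin",P[m][:,2].min())
for r in np.unique(v):
    zz=P[r,u[v==r],2].mean();print(r,u[v==r].min(),u[v==r].max(),u[v==r].mean().round(2),"axis u",proj("scene",[s[0],s[1],zz])[0].round(1))
o=a[150:270,290:430].copy();o[m[150:270,290:430]]=(0,255,0)
cv2.imwrite("pics/h2.png",np.hstack([cv2.resize(x,None,fx=2.8,fy=2.8,interpolation=3) for x in(a[150:270,290:430],o)]))
E
```

```text
clock: 18.08
ee_pos: [0.6317, 0.1218, 0.1238]
eef_rot: [0.0, 1.0, -0.0, -0.0]
wrist_force: [0.0, -0.1, -0.2]
grip_width: 0.0142
clock: 18.32
ee_pos: [0.6322, 0.1223, 0.1244]
eef_rot: [-0.0, 1.0, -0.0, 0.0]
wrist_force: [0.7, -0.3, -0.5]
grip_width: 0.0145
t 18.32 tcp [0.6322 0.1223 0.1244] q [-0.  1. -0.  0.] F [ 0.7 -0.3 -0.5] w 0.0145
47 zmin 0.09039323980284727
202 341 341 341.0 axis u [342.3 200.9]
203 340 345 342.0 axis u [342.2 201.7]
204 340 345 342.5 axis u [342.1 202.3]
205 340 345 342.5 axis u [342.  203.4]
206 340 345 342.5 axis u [341.9 204.4]
207 340 345 342.5 axis u [341.7 205.4]
208 339 345 342.0 axis u [341.6 206.5]
209 339 344 341.5 axis u [341.5 207.4]
210 340 344 342.0 axis u [341.3 208.4]
```

View pics/h2.png

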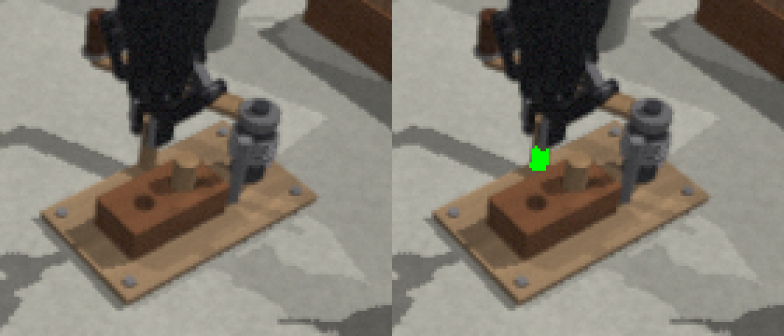

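The dowel hangs vertically above the thin bore (crop (146,203)), and the thick one is seated next to it. Its axis is offset about +1 mm in y from the TCP, as expected.

```bash
python3 -m crank '[[0.7,-0.5,20,0,0,0,0.05],[0,0,15,0,0,0,0.05],[0,0,6,0,0,0,0.05],[0,0,0,0,0,0,0.05],[0,0,0,0,0,0,0.05],[0,0,2,0,0,0,0.05],[0,0,2,0,0,0,0.05],[0,0,2,0,0,0,0.05],[0,0,2,0,0,0,0.05],[0,0,0,0,0,0,0.05]]'
```

```text
clock: 19.62
ee_pos: [0.6325, 0.1234, 0.0745]
eef_rot: [0.0, 1.0, 0.0, -0.0]
wrist_force: [-1.1, 0.7, -0.2]
grip_width: 0.0142
```

```bash
python3 -m crank '[[0,0,3,0,0,0,0.05],[0,0,3,0,0,0,0.05],[0,0,3,0,0,0,0.05],[0,0,3,0,0,0,0.05],[0,0,3,0,0,0,0.05],[0,0,2,0,0,0,0.05],[0,0,0,0,0,0,0.05],[0,0,0,0,0,0,0.05]]'
python3 -m crank '[[0,0,2,0,0,0,0.05],[0,0,2,0,0,0,0.05],[0,0,1.5,0,0,0,0.05],[0,0,0,0,0,0,0.05],[0,0,0,0,0,0,0.05]]'
```

```text
clock: 20.62
ee_pos: [0.6328, 0.1235, 0.0579]
eef_rot: [-0.0, 1.0, 0.0, 0.0]
wrist_force: [0.2, 0.6, -0.5]
grip_width: 0.0144
clock: 21.25
ee_pos: [0.6327, 0.1235, 0.0523]
eef_rot: [-0.0, 1.0, 0.0, -0.0]
wrist_force: [-0.2, 0.5, 0.6]
grip_width: 0.0141
```

```bash
python3 -m crank '[[0,0,1,0,0,0,0.05],[0,0,0,0,0,0,0.45],[0,0,0,0,0,0,0.45],[0,0,0,0,0,0,0.45],[0,0,-15,0,0,0,0.45],[0,0,-40,0,0,0,0.45],[0,0,-50,0,0,0,0.6],[0,0,-20,0,0,0,0.6],[-20,-10,0,0,0,0,0.6],[-40,-20,0,0,0,0,0.6],[-40,-20,0,0,0,0,0.6],[-40,-10,0,0,0,0,0.6]]'
python3 -m crank '[[-15,-2.5,0,0,0,0,0.6],[0,0,0,0,0,0,0.6],[0,0,0,0,0,0,0.6],[0,0,0,0,0,0,0.6]]'
python3 - <<'E'
from h import *
tool()
for n in("scene","top"):
    a,d=arm.capture(n);P=pts(n,d)
    for c in((.634,.171),(.633,.124)):
        m=(np.hypot(P[...,0]-c[0],P[...,1]-c[1])<.015)&(P[...,2]>.055)&(P[...,2]<.1);X=P[m]
        if len(X): z=np.percentile(X[:,2],90);print(n,m.sum(),z.round(4),X[X[:,2]>z-.004].mean(0).round(4))
E
```

```text
clock: 22.75
ee_pos: [0.4909, 0.184, 0.176]
eef_rot: [-0.0, 1.0, 0.001, -0.0]
wrist_force: [0.3, 0.1, 0.4]
grip_width: 0.0514
clock: 23.25
ee_pos: [0.479, 0.1856, 0.1765]
eef_rot: [-0.0, 1.0, -0.0, 0.001]
wrist_force: [-0.3, -0.6, -0.4]
grip_width: 0.0512
t 23.25 tcp [0.479  0.1856 0.1765] q [-0.     1.    -0.     0.001] F [-0.3 -0.6 -0.4] w 0.0512
scene 82 0.0729 [0.6333 0.1713 0.0717]
scene 55 0.0723 [0.6334 0.1242 0.0715]
top 70 0.073 [0.631  0.1707 0.0719]
top 39 0.0726 [0.6317 0.1235 0.0712]
```

Both dowels are seated (tops ≈72 mm, at their bores). I'll turn the jaws to the arm's tangent, descend and grip the post.

```bash
python3 -m crank '[[0,0,0,0,0,9.4,0.6],[0,0,0,0,0,9.4,0.6],[0,0,0,0,0,9.4,0.6],[0,0,0,0,0,9.4,0.6],[0,0,0,0,0,9.4,0.6],[0,0,0,0,0,9.4,0.6],[0,0,0,0,0,9.5,0.6],[0,0,0,0,0,0,0.6],[0,0,0,0,0,0,0.6],[0,0,0,0,0,0,0.6]]' 50
python3 -m crank '[[0,0,25,0,0,0,0.6],[0,0,30,0,0,0,0.6],[0,0,17,0,0,0,0.6],[0,0,6,0,0,0,0.6],[0,0,0,0,0,0,0.6],[0,0,0,0,0,0,0.6],[0,0,0,0,0,0,0.1],[0,0,0,0,0,0,0.1],[0,0,0,0,0,0,0.1],[0,0,0,0,0,0,0.1],[0,0,0,0,0,0,0.1]]' 50
```

```text
clock: 24.6
ee_pos: [0.4777, 0.1858, 0.1762]
eef_rot: [0.0, 0.84, -0.543, -0.0]
wrist_force: [0.1, 0.5, 0.0]
grip_width: 0.0511
clock: 25.98
ee_pos: [0.4781, 0.1863, 0.0991]
eef_rot: [-0.001, 0.839, -0.544, 0.0]
wrist_force: [-2.2, 1.0, 5.3]
grip_width: 0.0206
```

Gripped at the post. Swing it along the arc.

```bash
python3 -m crank '[[8.15,-0.2,0,0,0,-2.75,0.1],[12,-0.4,0,0,0,-4.1,0.1],[12,-0.4,0,0,0,-4.1,0.1],[12,-0.4,0,0,0,-4.1,0.1],[12,-0.4,0,0,0,-4.1,0.1],[12,-0.4,0,0,0,-4.1,0.1],[12,-0.4,0,0,0,-4.1,0.1],[12,-0.4,0,0,0,-4.1,0.1],[0,0,0,0,0,0,0.1],[0,0,0,0,0,0,0.1],[0,0,0,0,0,0,0.1]]'
python3 -c "
from h import *
s=tool();p=np.array(s['ee_pos'])-[.6332,.2553,0];print('r',np.hypot(*p[:2]),'theta',np.degrees(np.arctan2(p[1],p[0]))+155.9)"
```

```text
clock: 27.35
ee_pos: [0.5362, 0.1166, 0.0991]
eef_rot: [-0.001, 0.955, -0.297, 0.0]
wrist_force: [-1.7, 2.8, 6.1]
grip_width: 0.0207
t 27.35 tcp [0.5362 0.1166 0.0991] q [-0.001  0.955 -0.297  0.   ] F [-1.7  2.8  6.1] w 0.0207
r 0.16922640303835004 theta 30.925358365910412
```

```bash
python3 -m crank '[[12,-0.4,0,0,0,-4.1,0.1],[12,-0.4,0,0,0,-4.1,0.1],[12,-0.4,0,0,0,-4.1,0.1],[12,-0.4,0,0,0,-4.1,0.1],[12,-0.4,0,0,0,-4.1,0.1],[12,-0.4,0,0,0,-4.1,0.1],[12,-0.4,0,0,0,-4.1,0.1],[9,-0.3,0,0,0,-3,0.1],[0,0,0,0,0,0,0.1],[0,0,0,0,0,0,0.1],[0,0,0,0,0,0,0.1]]'
python3 -c "
from h import *
s=tool();p=np.array(s['ee_pos'])-[.6332,.2553,0];print('r',np.hypot(*p[:2]),'theta',np.degrees(np.arctan2(p[1],p[0]))+155.9)"
```

```text
clock: 28.72
ee_pos: [0.6225, 0.0867, 0.0991]
eef_rot: [-0.0, 1.0, -0.025, -0.0]
wrist_force: [-2.3, 0.4, 6.6]
grip_width: 0.0206
t 28.73 tcp [0.6225 0.0867 0.0991] q [-0.     1.    -0.025 -0.   ] F [-2.3  0.4  6.6] w 0.0206
r 0.16889445410484208 theta 62.25923320979764
```

```bash
python3 -m crank '[[6,-0.1,0,0,0,-2,0.1],[3,0,0,0,0,-1,0.1],[0,0,0,0,0,0,0.1],[0,0,0,0,0,0,0.1],[0,0,0,0,0,0,0.1]]'
python3 -m crank '[[2,0,0,0,0,0,0.1],[0,0,0,0,0,0,0.1],[0,0,0,0,0,0,0.1],[0,0,0,0,0,0,0.1]]'
python3 -m crank '[[2,0,0,0,0,0,0.1],[0,0,0,0,0,0,0.1],[0,0,0,0,0,0,0.1],[0,0,0,0,0,0,0.1]]'
```

```text
clock: 29.35
ee_pos: [0.6314, 0.0864, 0.0991]
eef_rot: [-0.0, 1.0, 0.001, -0.0]
wrist_force: [-2.1, -0.4, 5.6]
grip_width: 0.0206
clock: 29.85
ee_pos: [0.6328, 0.0864, 0.0991]
eef_rot: [0.0, 1.0, 0.002, -0.001]
wrist_force: [-3.8, -0.0, 7.9]
grip_width: 0.0205
clock: 30.35
ee_pos: [0.6334, 0.0864, 0.0991]
eef_rot: [0.0, 1.0, 0.002, -0.003]
wrist_force: [-8.1, 0.2, 10.1]
grip_width: 0.0209
```

```bash
python3 -m crank '[[2,0,0,0,0,0,0.1],[0,0,0,0,0,0,0.1],[0,0,0,0,0,0,0.1],[0,0,0,0,0,0,0.1],[0,0,0,0,0,0,0.1]]'
python3 - <<'E'
from h import *
tool();a,d=arm.capture("scene");b,_=arm.capture("top")
f=lambda i:cv2.resize(i,(400,330),interpolation=3)
cv2.imwrite("pics/end.png",np.hstack([f(a[140:272,280:440]),f(b[130:262,130:290])]))
cv2.imwrite("pics/full.png",cv2.resize(np.vstack([a,b]),(400,600)))
E
```

```text
clock: 30.98
ee_pos: [0.6337, 0.0864, 0.099]
eef_rot: [0.0, 1.0, 0.002, -0.005]
wrist_force: [-12.6, -0.1, 12.2]
grip_width: 0.021
t 30.98 tcp [0.6337 0.0864 0.099 ] q [ 0.     1.     0.002 -0.005] F [-12.6  -0.1  12.2] w 0.021
```

View pics/end.png

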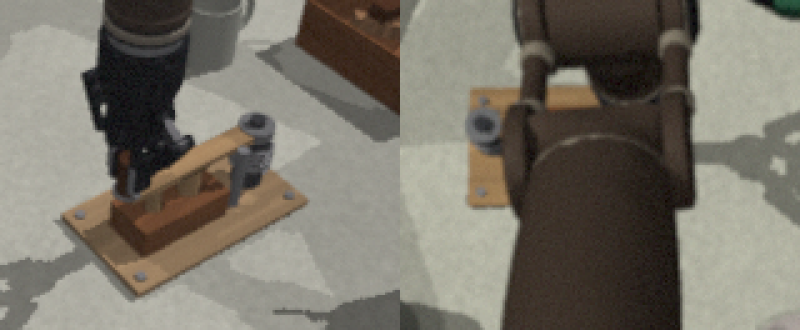

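View pics/full.png

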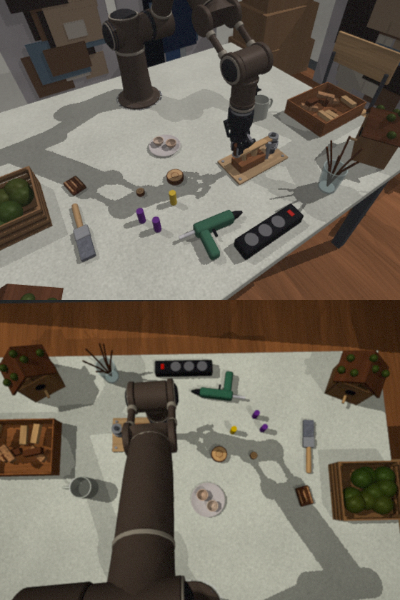

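The keeper arm lies over both dowels against the stop pin (left crop, about (240,155)), still gripped. The bystanders are in place. Handing in.

```bash
python3 -c "
from h import *
arm.finish_job();tool()"
```

```text
the job is handed in; nothing more can be done
the job is handed in; nothing more can be done
```

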